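# Check that the trolley's brake lever stops short of its push bar

## Robot

A 6-joint arm with a two-finger parallel gripper is mounted at the origin on the work surface. World frame = base frame: x ahead of the robot, y to its left, z up, the work surface at z = 0. Lengths are in m, angles in rad, forces in N, time in s.
With the tool pointing down it reaches from about 0.4 to 0.825 m from the base axis. Payload 7 kg.
Tool frame: the origin (TCP) lies at the very end of the fingers, on their centre line; the grasp point (between the pads) lies 19 mm behind it; x points along the fingers, y is the direction in which the jaws open and shut, and the axes are right-handed (so a half turn about x gives the same grasp; the last joint's range is limited). The gripper opens to 88 mm and grips with 3 to 60 N. Pads are 19 mm wide; open, the fingers measure 130 mm over their backs; the gripper's body (78 mm by 193 mm) begins 47 mm behind the grasp point.
Start: joints at [1.562, 0.359, 0.012, 0, -1.224, -0.288], TCP at [0.197, 0.645, 0.227] pointing down, gripper open.
Joint ranges: [-3.07, 3.07], [-1.43, 2.12], [-1.02, 1.25], [-3.03, 1.67], [-3.05, -0], [-3.03, 3.03]. Speed limits (rad/s): [2.39, 2.39, 3.01, 3.14, 3.14, 3.14].

## Interface

Orientations are given as [roll, pitch, yaw] about the fixed x, y, z axes, in that order (R = Rz(yaw) Ry(pitch) Rx(roll)).
In Python, from station import arm gives the robot as it stands.
- The arm moves only by the shell command python3 -m inch 'ROWS' [OPENING] [FORCE]. ROWS is text: rows parted by semicolons, each of 6 numbers parted by spaces: the shift along the world's x, y, z in units of 30 mm (1.0 is 30 mm), then the turn, a rotation vector about the world's x, y, z in units of 5 degrees (1.0 is 5 degrees). In form: dx dy dz wx wy wz; .... A call has 1 to 12 rows; each row shifts and turns the commanded pose from where the row before left it; what a row does not reach is not made up. A row lasts 1/8 s, in which the tool goes at most 62.5 mm and 10.7 degrees, less where a joint would pass 70% of its speed; a pose out of reach is approached as far as the arm can. A call is refused whole if a number of a shift passes 1 or a number of a turn 1, either way. A call with a gripper value outside its range is refused whole. OPENING is the opening, from 0 (shut) to 1 (fully open), set as the call begins (- or left out, the last holds). The fingers move at their own pace and stop on an object; FORCE is the grip in N (left out, the last holds). Time passes only in rows, so rows that do not move let the fingers close. It gives the time, the measured TCP pose, the force and the opening at its end, in the units of the state.
- arm.get_state(): the state, without advancing time (a new reading comes with each control period).
- arm.grab_frame(name): name is "scene" or "top" or "wrist"; returns a dict with "frame" (400x640x3 uint8, red, green, blue), "range_z" (400x640 float32, m along the optical axis (not along the pixel's ray), 0 where there is no reading), "mtx" (3x3 intrinsics, pixels), "dist_coeffs" ([k1, k2, p1, p2, k3] as OpenCV has them; the pictures are not rectified), "pose" (4x4, takes a point from camera to world coordinates). Camera axes: x right, y up, looking along -z (the intrinsics and any distortion apply to the point x, -y, -z); pixel columns grow to the right and rows downward; lengths in m; the calibration is good to about 2 mm. A picture is of the moment at which its call begins.
- arm.job_done(): hands the job in, once; it reports no verdict.
Trained networks look in a picture, given as the dict that the camera call returned (one of the last four; its "shot" number tells which), for a name from the list of things; names that differ only in an ending like _2 or _b are one class to them, and where a whole thing is asked for, a point or a joint stands for the part that bears it (a point fixed in the world has none). Each returns a list of dicts, best first, with "confidence" (0 to 1); they miss things now and then, are a little off and sometimes report something else, mostly with a low value. They report only what shows in the picture. A call takes as long as a camera call.
- arm.search_frame(picture, target): "extent" ([centre column, centre row, width, height] as shares, 0 to 1, of the picture: columns of its width, rows of its height, round what is visible of it).
- arm.masks_of(picture, target): "mask" (400x640 bool, what is visible of it) and "extent" ([centre column, centre row, width, height] as shares, 0 to 1, of the picture: columns of its width, rows of its height, round what is visible of it).
- arm.place_of(picture, target): "position" ([column, row] as shares, 0 to 1, of the picture: columns of its width, rows of its height: a listed point, or the origin of a listed thing).
The state is a dict: "t": time; "q": joint angles; "qd": joint speeds; "joint_efforts": joint torques, N m; "eef_pos": TCP position; "ee_rot": TCP orientation; "force": force on the tool from outside, world axes, zero at the start; "moment": the same for the moment, N m; "width": finger opening in m.
Only numpy, scipy, OpenCV 4.12 (cv2) and the standard library are available. Lean on these libraries where they do the work, as an engineer would, in place of code of your own. Each camera call takes 0.05 s, during which the arm holds its last target. There are 200 camera calls.

## Task

The push bar of the equipment trolley is clamped in stands on the bench for service. Using the outside of the fingers only, push its brake lever (the longer of the two levers) towards the bar until it comes up firmly against its stop, and finish while holding it in there so that the gap left to the bar can be gauged. Do not force it, do not grip it or reach in behind it, keep off the bar itself, and leave the shorter lever and everything else alone.

Things in the scene. Friction and masses are not known exactly. Their poses are not given: they have to be found in the camera images.
- pushbar: Level steel tube 28 mm in diameter, 480 mm long, axis 130 mm above the bench, fixed in two dark stands (44 x 26 mm, tops 160 mm high, 222 mm either side of the middle) on a dark wooden board 110 x 500 x 18 mm. Origin on the bench under the bar's middle; x level, square to the bar, pointing away from the side with the levers (the robot's side); y along the bar. Place and yaw vary.
- brake (a joint): Angle of the brake lever, the longer one, in rad: 0 at rest, growing as it is pushed towards the bar; stop at 0.23, where about 12 mm of gap is left from tip to bar. It turns in a level plane about an upright pivot 50 mm in front (-x) of the bar's axis. Sprung: at the press point about 3 N starts it moving, 8 N brings it to the stop, hard beyond; it returns when let go.
- brake_pad (a point): Press point on the flat outer face of the brake lever's plain aluminium blade (20 mm high, 12 mm thick), 100 mm from its pivot, about 40 mm short of its tip, at mid height, 130 mm above the bench. It turns with the lever. At rest its x axis is the way to push (level, square to the bar, towards it), y runs along the bar from pivot to tip. It travels about 23 mm to the stop. The face splays 0.10 rad outward at rest.
- brake_mount: Black clamp that carries the brake lever's pivot. Fixed on the bar. Origin on the bar's axis; axes as the bar's. It may sit on either half of the bar.
- release (a joint): Angle of the other, shorter lever (tilt release, tip 83 mm from its pivot, otherwise the same look and height) in rad: 0 at rest, growing towards the bar. Leave it alone.
- release_mount: Black clamp that carries the shorter lever. Fixed on the bar. Origin on the bar's axis; axes as the bar's. The lever starts 50 mm in front (-x) of it and points to +y, like the brake's.
- can: Spray can with a white cap, 52 mm in diameter and 150 mm high, standing loose on the bench beyond the bar. Origin at the centre of its underside. Leave alone.
- tray: Grey open parts tray, 90 x 120 x 30 mm, loose on the bench beyond the bar. Origin at the centre of its underside. Leave alone.
- weight: Steel tonearm counterweight, 38 mm in diameter and 36 mm high, standing loose on the bench on the robot's side of the bar. Origin at the centre of its underside. Leave alone.
- driver: Screwdriver lying loose on the bench on the robot's side of the bar. Leave alone.

How it is judged:
By the outcome, as a careful person would: the job done as asked, in the order asked, and still so for the second after the job is handed in, while the arm keeps its last pose, push and grip.
It also fails if it takes over 32 s, if anything falls off the work surface, if the arm or the gripper's body presses on something with over 40 N, if the wrist force passes 120 N, or if a joint passes its speed limit or range.

## Working session

There is one attempt and no reset: what is moved stays moved. The work goes in short steps, Python scripts to look and compute and a shell command to move; the robot and the scene stay as the last step left them, time stands still between calls to the robot, and variables do not carry over. Pictures are saved under pics/ and viewed, about 8 in all and at most 12, crops included, and the job is handed in when it is done.

```bash
mkdir -p pics; cat > h.py <<'E'
import numpy as np, cv2
from station import arm
def ray(p,uv):
    u=cv2.undistortPoints(np.array([[uv]],float),p["mtx"],np.array(p["dist_coeffs"],float))[0,0]
    d=p["pose"][:3,:3]@np.array([u[0],-u[1],-1.]); return p["pose"][:3,3],d
def pt(p,uv,z=None):
    o,d=ray(p,uv); c,r=int(round(uv[0])),int(round(uv[1]))
    k=np.median([v for v in p["range_z"][max(r-1,0):r+2,max(c-1,0):c+2].ravel() if v>0] or [0]) if z is None else (z-o[2])/d[2]
    return o+k*d
def save(p,n): cv2.imwrite(f"pics/{n}.png",p["frame"][:,:,::-1])
E
python3 - <<'E'
from h import *
np.set_printoptions(precision=4,suppress=True)
s=arm.get_state(); print(s)
for n in("top","scene"):
    p=arm.grab_frame(n); save(p,n+"0")
    for t in("pushbar","brake_pad","brake_mount","release_mount","weight","can","driver","tray"):
        for r in arm.place_of(p,t)[:2]:
            uv=np.array(r["position"])*[640,400]; z=.13 if t in("brake_pad","brake_mount","release_mount") else 0.
            print(n,t,round(r["confidence"],2),uv.round(1),"depth",pt(p,uv),"plane",pt(p,uv,z))
E
```

```text
{'t': 0.0, 'q': array([ 1.5621,  0.3593,  0.0111, -0.0004, -1.2241, -0.2881]), 'qd': array([ 0.0025, -0.0011,  0.0016,  0.0003,  0.    ,  0.0009]), 'joint_efforts': array([ -0.0013, -58.2711,  29.3064,   6.9976,   0.0073,  -0.0002]), 'eef_pos': array([0.1973, 0.645 , 0.2256]), 'ee_rot': array([ 1.6456,  1.5692, -1.7928]), 'force': array([-0.2362, -1.0497, -0.3307]), 'moment': array([-0.0672,  0.0008, -0.0091]), 'width': 0.0876231778611729}
top pushbar 0.9 [346.9 239.5] depth [ 0.5357 -0.0058  0.1399] plane [ 0.542  -0.0145  0.    ]
top pushbar 0.5 [326.7 180.9] depth [0.6496 0.0303 0.0985] plane [0.67   0.0297 0.    ]
top brake_pad 0.94 [273.6 273.7] depth [ 0.4675  0.1416 -0.0006] plane [0.4739 0.124  0.13  ]
top brake_mount 0.62 [333.2 234.1] depth [0.5445 0.0187 0.1483] plane [0.5456 0.0182 0.13  ]
top release_mount 0.66 [435.1 236.5] depth [ 0.5422 -0.1573  0.1488] plane [ 0.5433 -0.1629  0.13  ]
top weight 0.67 [406.7 320.3] depth [ 0.3822 -0.1306  0.0344] plane [ 0.3766 -0.1381  0.    ]
top weight 0.32 [273.1 273.4] depth [ 0.4682  0.1426 -0.0001] plane [0.4682 0.1426 0.    ]
t
[... 416 characters left out ...]
385] plane [0.471  0.1181 0.13  ]
scene brake_mount 0.6 [319.3 185.5] depth [0.5616 0.0276 0.1387] plane [0.5491 0.0248 0.13  ]
scene release_mount 0.69 [229.3 173.2] depth [ 0.5594 -0.1531  0.1421] plane [ 0.542  -0.1611  0.13  ]
scene release_mount 0.62 [219.5 265.7] depth [ 0.6762 -0.1474  0.0033] plane [ 0.7994 -0.082   0.13  ]
scene weight 0.48 [266.9 180.7] depth [ 0.5569 -0.0776  0.1326] plane [ 0.3686 -0.1452  0.    ]
scene can 0.91 [309.4 281.7] depth [0.6998 0.0382 0.0219] plane [0.6787 0.0327 0.    ]
scene driver 0.82 [377.6 195.7] depth [0.5575 0.1381 0.1281] plane [0.3774 0.1234 0.    ]
scene tray 0.57 [218.1 266.4] depth [ 0.6783 -0.1496  0.0029] plane [ 0.6754 -0.1511  0.    ]
```

View pics/top0.png

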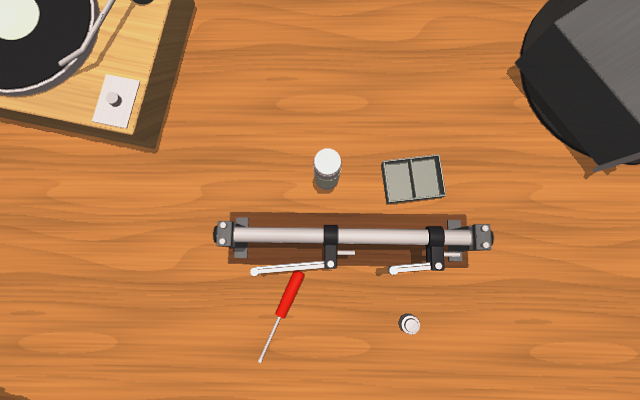

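View pics/scene0.png

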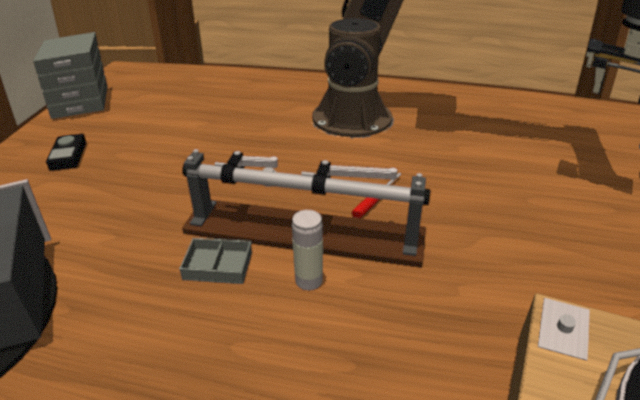

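```bash
python3 - <<'E'
from h import *
from scipy.spatial.transform import Rotation as Ro
np.set_printoptions(precision=4,suppress=True)
s=arm.get_state(); print(Ro.from_euler('xyz',s["ee_rot"]).as_matrix())
p=arm.grab_frame("top")
for n,uv,z in [("standL",(224,233),.16),("standR",(482,237),.16),("pivot",(330,264),.14),("tip",(254,271),.14),("reltip",(393,270),.14),("relpiv",(438,266),.14)]:
    print(n,pt(p,uv,z),pt(p,uv))
m=arm.masks_of(p,"brake_pad")
for r in m[:2]:
    ys,xs=np.nonzero(r["mask"]); P=np.array([pt(p,(x,y)) for x,y in zip(xs,ys)]); P=P[(P[:,2]>.1)&(P[:,2]<.16)]
    print(r["confidence"],len(P),P.min(0),P.max(0))
    for y in np.arange(0,.18,.02):
        Q=P[abs(P[:,1]-y)<.006]
        if len(Q): print(round(y,2),Q[:,0].min(),Q[:,0].max(),np.median(Q[:,2]))
E
```

```text
[[ 0.     -0.2925 -0.9563]
 [-0.     -0.9563  0.2925]
 [-1.      0.     -0.    ]]
standL [0.5437 0.2081 0.16  ] [0.5438 0.2084 0.1589]
standR [ 0.5417 -0.2322  0.16  ] [ 0.5418 -0.233   0.1581]
pivot [0.4925 0.0238 0.14  ] [0.4927 0.0239 0.1497]
tip [0.4786 0.1574 0.14  ] [0.4786 0.1576 0.1385]
reltip [ 0.4837 -0.0858  0.14  ] [ 0.4837 -0.086   0.1391]
relpiv [ 0.4917 -0.1633  0.14  ] [ 0.492  -0.1602  0.1503]
```

```bash
python3 -m inch '.4 -.96 0 0 0 -.8;.4 -.96 0 0 0 -.8;.4 -.96 0 0 0 -.8;.4 -.96 0 0 0 -.8;.4 -.96 0 0 0 -.8;.4 -.96 0 0 0 -.8;.4 -.96 0 0 0 -.8;.4 -.96 0 0 0 -.8;.4 -.96 0 0 0 -.8' 0 20; python3 -m inch '.4 -.96 0 0 0 -.8;.4 -.96 0 0 0 -.8;.4 -.96 0 0 0 -.8;.4 -.96 0 0 0 -.8;.4 -.96 0 0 0 -.8;.4 -.96 0 0 0 -.8;.4 -.96 0 0 0 -.8;.4 -.96 0 0 0 -.8;0 0 0 0 0 0;0 0 0 0 0 0'
python3 - <<'E'
from h import *
from scipy.spatial.transform import Rotation as Ro
np.set_printoptions(precision=4,suppress=True)
s=arm.get_state(); print(s["q"],Ro.from_euler('xyz',s["ee_rot"]).as_matrix())
p=arm.grab_frame("wrist"); save(p,"w1")
for t in("brake_pad","brake_mount"):
  for r in arm.place_of(p,t)[:2]:
    uv=np.array(r["position"])*[640,400]; print(t,r["confidence"],uv,pt(p,uv,.13),pt(p,uv))
E
```

```text
t: 2.12
eef_pos: [0.3061, 0.3846, 0.2267]
ee_rot: [-1.242, 1.571, 0.971]
force: [0.1, -0.3, -0.2]
width: 0.0038
t: 3.38
eef_pos: [0.4014, 0.1555, 0.2266]
ee_rot: [-0.702, 1.57, 0.955]
force: [0.5, -1.1, 0.2]
width: 0.0003
[ 0.8313 -0.059  -0.4923 -0.0001 -1.1371 -0.7452] [[ 0.0002 -0.9963 -0.086 ]
 [ 0.0003 -0.086   0.9963]
 [-1.     -0.0003  0.0003]]
brake_pad 0.77 [236.928 157.32 ] [0.4776 0.1222 0.13  ] [0.5072 0.1435 0.0184]
brake_mount 0.64 [143.872  17.88 ] [0.5466 0.0232 0.13  ] [0.5369 0.0268 0.1481]
```

View pics/w1.png

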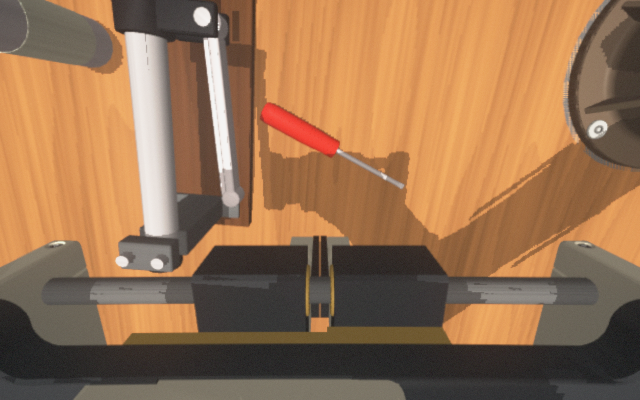

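```bash
python3 - <<'E'
from h import *
from scipy.spatial.transform import Rotation as Ro
np.set_printoptions(precision=3,suppress=True)
s=arm.get_state(); R=Ro.from_euler('xyz',s["ee_rot"]).as_matrix()
p=arm.grab_frame("wrist")
for v in (238,242,246,252,260,285,320):
  for u in (200,240,280,293,300,312,328,340,347,360,400,440):
    z=p["range_z"][v,u]; 
    if z>0 :
      q=R.T@(pt(p,(u,v))-s["eef_pos"])
      if q[0]<.06: print(v,u,q)
print(R.T@(p["pose"][:3,3]-s["eef_pos"]))
E
```

```text
238 293 [-0.008 -0.016 -0.012]
238 300 [-0.007 -0.013 -0.012]
238 312 [-0.006 -0.006 -0.012]
238 328 [-0.007  0.003 -0.012]
238 340 [-0.007  0.01  -0.012]
238 347 [-0.008  0.014 -0.012]
242 293 [-0.013 -0.016 -0.012]
242 300 [-0.013 -0.012 -0.012]
242 312 [-0.012 -0.006 -0.012]
242 328 [-0.012  0.003 -0.012]
242 340 [-0.012  0.009 -0.012]
242 347 [-0.013  0.013 -0.012]
246 240 [-0.072 -0.027 -0.039]
246 280 [-0.072 -0.014 -0.039]
246 293 [-0.072 -0.01  -0.039]
246 300 [-0.072 -0.008 -0.039]
246 312 [-0.015 -0.006 -0.011]
246 328 [-0.016  0.003 -0.012]
246 340 [-0.072  0.005 -0.039]
246 347 [-0.073  0.007 -0.04 ]
246 360 [-0.072  0.011 -0.039]
246 400 [-0.071  0.025 -0.039]
252 240 [-0.076 -0.026 -0.039]
252 280 [-0.076 -0.014 -0.039]
252 293 [-0.076 -0.01  -0.04 ]
252 300 [-0.076 -0.008 -0.04 ]
252 312 [-0.02  -0.006 -0.01 ]
252 328 [-0.019  0.003 -0.01 ]
252 340 [-0.076  0.005 -0.039]
252 347 [-0.076  0.007 -0.039]
252 360 [-0.076  0.011 -0.039]
252 400 [-0.076  0.023 -0.039]
260 240 [-0.081 -0.025 -0.039]
260 280 [-0.08  -0.013 -0.039]
260 293 [-0.081 -0.009 -0.039]
260 300 [-0.081
[... 206 characters left out ...]
200 [-0.09  -0.033 -0.037]
285 240 [-0.09  -0.023 -0.037]
285 280 [-0.09  -0.012 -0.037]
285 293 [-0.09  -0.009 -0.037]
285 300 [-0.09  -0.007 -0.037]
285 312 [-0.082 -0.004 -0.032]
285 328 [-0.082  0.001 -0.032]
285 340 [-0.09   0.004 -0.037]
285 347 [-0.09   0.006 -0.037]
285 360 [-0.09   0.009 -0.037]
285 400 [-0.089  0.02  -0.037]
285 440 [-0.09   0.03  -0.037]
320 200 [-0.09  -0.035 -0.026]
320 240 [-0.09  -0.024 -0.026]
320 280 [-0.09  -0.013 -0.025]
320 293 [-0.09  -0.009 -0.026]
320 300 [-0.09  -0.007 -0.026]
320 340 [-0.089  0.004 -0.025]
320 347 [-0.09   0.006 -0.026]
320 360 [-0.09   0.01  -0.026]
320 400 [-0.09   0.021 -0.026]
320 440 [-0.09   0.032 -0.026]
[-0.158 -0.002 -0.082]
```

```bash
python3 -m inch '.4 -.55 0 0 0 -.8;.4 -.55 0 0 0 -.8;0 0 -.7 0 0 0;0 0 -.75 0 0 0;0 0 -.75 0 0 0;0 0 -.75 0 0 0;0 0 -.75 0 0 0;0 0 0 0 0 0;0 0 0 0 0 0'
python3 - <<'E'
from h import *
s=arm.get_state(); print(s["eef_pos"],s["force"],s["q"])
p=arm.grab_frame("top"); cv2.imwrite("pics/t2.png",cv2.resize(p["frame"][200:350,200:500,::-1],None,fx=2.5,fy=2.5))
E
```

```text
t: 4.7
eef_pos: [0.4258, 0.1234, 0.1163]
ee_rot: [-1.321, 1.57, 0.198]
force: [0.7, 0.4, 0.3]
width: 0.0007
[0.42582361 0.1234175  0.11626919] [0.65400821 0.41716758 0.3195488 ] [ 7.29806241e-01  8.23323935e-02 -6.33155249e-01  4.34304935e-04
 -8.54751668e-01 -7.81625401e-01]
```

View pics/t2.png

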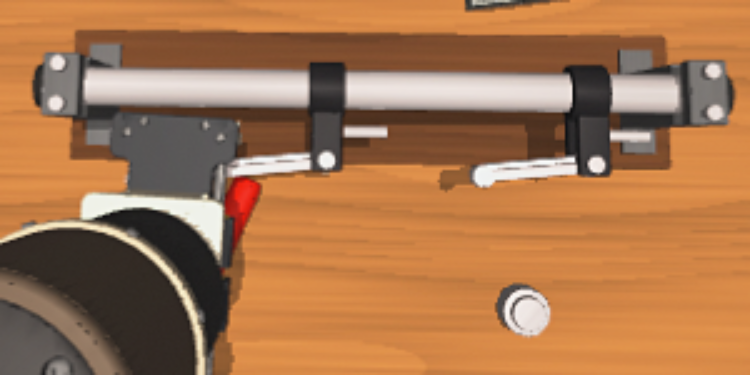

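The top view shows the gripper poised over the lever's outer half, pivot at crop (325,160), with everything else untouched. Next I approach and feel for contact.

```bash
python3 -m inch '.4 0 0 0 0 0;.4 0 0 0 0 0;0 0 0 0 0 0'; for i in 1; do python3 -m inch '.1 0 0 0 0 0;.1 0 0 0 0 0;0 0 0 0 0 0'; done; python3 -m inch '.1 0 0 0 0 0;.1 0 0 0 0 0;0 0 0 0 0 0'
```

```text
t: 5.12
eef_pos: [0.4506, 0.1229, 0.1156]
ee_rot: [-1.328, 1.57, 0.19]
force: [-0.4, 0.6, 0.7]
width: 0.0008
t: 5.5
eef_pos: [0.4555, 0.1229, 0.1156]
ee_rot: [-2.654, 1.571, -1.136]
force: [-0.3, -0.6, 0.4]
width: 0.0004
t: 5.88
eef_pos: [0.4612, 0.1229, 0.1154]
ee_rot: [1.667, 1.57, -3.098]
force: [-2.5, 1.7, 2.3]
width: 0.0005
```

```bash
python3 -m inch '.1 0 0 0 0 0;.1 0 0 0 0 0;0 0 0 0 0 0';python3 -m inch '.1 0 0 0 0 0;.1 0 0 0 0 0;0 0 0 0 0 0'; python3 -m inch '.1 0 0 0 0 0;0 0 0 0 0 0'; python3 - <<'E'
from h import *
s=arm.get_state(); print(s["eef_pos"],s["force"],s["moment"])
E
```

```text
t: 6.25
eef_pos: [0.4674, 0.123, 0.1154]
ee_rot: [1.143, 1.57, 2.661]
force: [-4.3, 4.1, 0.9]
width: 0.0007
t: 6.62
eef_pos: [0.4732, 0.1232, 0.1154]
ee_rot: [0.941, 1.57, 2.459]
force: [-5.8, 4.3, 1.7]
width: 0.0005
t: 6.88
eef_pos: [0.4761, 0.1232, 0.1154]
ee_rot: [1.029, 1.57, 2.547]
force: [-6.1, 6.2, 1.5]
width: 0.0001
[0.47609973 0.1232184  0.11537131] [-6.08180179  6.22163706  1.47122777] [1.84057384 2.00885206 0.06604637]
```

```bash
python3 -m inch '.05 .05 0 0 0 0;0 0 0 0 0 0'; python3 - <<'E'
from h import *
s=arm.get_state(); print(s["eef_pos"],s["force"],s["moment"])
p=arm.grab_frame("wrist"); save(p,"w3")
E
```

```text
t: 7.12
eef_pos: [0.4769, 0.1234, 0.1153]
ee_rot: [2.267, 1.568, -2.498]
force: [-4.8, 0.4, 4.1]
width: 0.0003
[0.476853   0.12343379 0.11525328] [-4.79523999  0.36691946  4.09733956] [ 2.49982469e-04  1.99186532e+00 -3.68247722e-02]
```

View pics/w3.png

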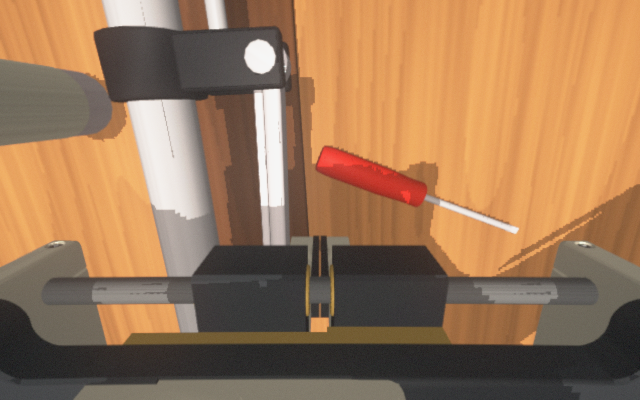

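The finger back at (290,240) lies against the lever's outer face; nothing else is touched, and the sideways friction has been relieved. Next, small steps to the stop.

```bash
python3 -m inch '.08 0 0 0 0 0;0 0 0 0 0 0';python3 -m inch '.05 0 0 0 0 0;0 0 0 0 0 0'; python3 -m inch '.05 0 0 0 0 0;0 0 0 0 0 0'
```

```text
t: 7.42
eef_pos: [0.4791, 0.1234, 0.1152]
ee_rot: [2.178, 1.568, -2.588]
force: [-6.5, 0.7, 3.8]
width: 0.0003
t: 7.68
eef_pos: [0.4805, 0.1234, 0.1152]
ee_rot: [2.15, 1.568, -2.615]
force: [-7.0, -0.7, 5.1]
width: 0.0005
t: 7.92
eef_pos: [0.4819, 0.1233, 0.1151]
ee_rot: [2.143, 1.568, -2.623]
force: [-8.2, 0.4, 3.7]
width: 0.0006
```

```bash
python3 -m inch '.03 0 0 0 0 0;0 0 0 0 0 0';python3 -m inch '.03 0 0 0 0 0;0 0 0 0 0 0'; python3 -m inch '.03 0 0 0 0 0;0 0 0 0 0 0'
```

```text
t: 8.18
eef_pos: [0.4827, 0.1233, 0.1151]
ee_rot: [2.129, 1.567, -2.637]
force: [-7.6, -0.1, 4.6]
width: 0.0007
t: 8.43
eef_pos: [0.4835, 0.1233, 0.1151]
ee_rot: [2.131, 1.567, -2.634]
force: [-7.8, 1.3, 4.6]
width: 0.0007
t: 8.68
eef_pos: [0.4842, 0.1232, 0.1151]
ee_rot: [2.116, 1.567, -2.65]
force: [-7.6, -0.1, 4.3]
width: 0.0006
```

```bash
python3 -m inch '.03 0 0 0 0 0;0 0 0 0 0 0';python3 -m inch '.03 0 0 0 0 0;0 0 0 0 0 0'; python3 -m inch '.03 0 0 0 0 0;0 0 0 0 0 0'
```

```text
t: 8.93
eef_pos: [0.4845, 0.1232, 0.115]
ee_rot: [2.023, 1.566, -2.743]
force: [-12.6, 2.0, 6.8]
width: 0.0003
t: 9.18
eef_pos: [0.4847, 0.1231, 0.115]
ee_rot: [1.961, 1.565, -2.805]
force: [-16.4, 1.8, 10.7]
width: 0.0003
t: 9.43
eef_pos: [0.4848, 0.1231, 0.115]
ee_rot: [1.928, 1.564, -2.838]
force: [-20.0, 4.0, 13.0]
width: 0.0004
```

```bash
python3 -m inch '-.03 0 0 0 0 0;0 0 0 0 0 0;0 0 0 0 0 0;0 0 0 0 0 0;0 0 0 0 0 0'; python3 - <<'E'
from h import *
for i in range(2):
    p=arm.grab_frame("scene"); s=arm.get_state(); print(s["t"],s["eef_pos"],s["force"])
cv2.imwrite("pics/s4.png",cv2.resize(p["frame"][100:300,150:450,::-1],None,fx=2.5,fy=2.5))
for r in arm.place_of(p,"brake_pad")[:1]:
    print(r["confidence"],pt(p,np.array(r["position"])*[640,400],.13))
E
```

```text
t: 10.05
eef_pos: [0.4846, 0.1231, 0.115]
ee_rot: [1.974, 1.565, -2.792]
force: [-16.7, 2.5, 10.6]
width: 0.0005
10.1 [0.48463055 0.12314563 0.1150127 ] [-16.19839661   2.8861081   10.1571487 ]
10.15 [0.48461139 0.12312025 0.11499928] [-15.73080275   2.59750102  11.05897742]
0.55 [0.49669969 0.1198955  0.13      ]
```

View pics/s4.png

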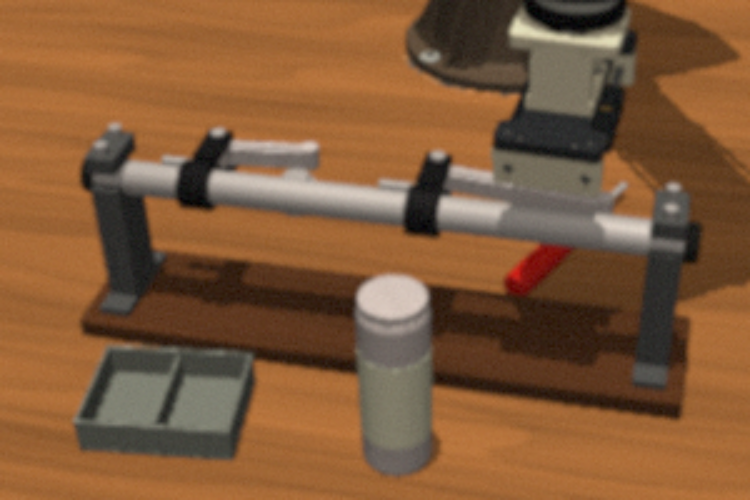

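The lever (crop (450,180) to (610,200)) is swung in close to the bar, with the finger in front of it and a gap to the bar. The short lever, can and tray haven't moved. The pad has travelled about 24 mm, and the force rises steeply at the stop.

```bash
python3 -c "
from station import arm
print(arm.job_done())"
```

```text
the job is handed in; nothing more can be done
None
```

I pushed the brake lever in to its stop with the back of the closed fingers at the press point and handed the job in while holding it there.

- **Stop:** The finger met the lever at about x = 0.460 m. The force rose to about 8 N over roughly 24 mm of travel, against the 23 mm given. It then climbed from 8 to 20 N within about 0.6 mm, which is the stop.
- **Hold:** I eased back slightly and it held steady at about 16 N along the push. The peak along the push was about 20 N, or 24 N in total.
- **Off-axis force:** Midway through the push the finger picked up about 6 N of sideways friction, which I relieved with a 1.5 mm shift. At the end there was still a vertical force of about 10 N on the fingers, probably friction on the lever face.
- **Final look:** The last picture shows the lever swung in near the bar with the fingers clear of the bar, and the shorter lever, can and tray undisturbed. The screwdriver was in view and undisturbed, but the counterweight was out of that crop. I last saw it, unmoved, in the overhead view before the push.
- **Not checked:** The gap from tip to bar was not measured directly. The press-point network agreed roughly (x = 0.497 m at the end, against about 0.473 m at rest), at a confidence of only 0.55.

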